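# Dock the dish carrier and lock it with the quarter-turn pin

## Task

Push the dish carrier gently along its dock, towards the bridge, until the sprung locking pin that rides on the carrier's steel tongue drops into the slot in the tongue and the carrier stops; do not shove on once it has caught. Then press the red knob all the way down, so that the pin's cross bar goes through the tongue, turn it a quarter turn clockwise (seen from above) and let go: the pin must stay down, caught under the tongue. Do not knock over or push away the two small bottles and the red marker beside the dock.

Things in the scene. Friction and masses are not known exactly. Their poses are not given: they have to be found in the camera images.
- dock: Fixed docking rail on the worktop: grey base plate 345 x 104 x 8 mm (x = -200 to +145 mm in its frame), two aluminium rails 26 mm high along its sides, 84 mm apart inside, and an aluminium bridge at x = +100 mm. Origin: on the worktop, under the centre line. +x is the direction in which the carrier is pushed to dock, z is up. It starts pointing roughly to the robot's right (-y), up to 0.35 rad off.
- bridge_hole (a point): Centre of the hole in the bridge's top, 44 mm above the worktop, where the locking pin passes. The bridge is 34 mm long along the dock and 100 mm wide; the carrier's tongue passes under it with 2 mm to spare.
- carrier: Loose white dish carrier, 130 x 80 mm, two lidded dishes fixed on it (their tops 56 mm above the worktop), 0.4 to 1 kg. Origin: centre of its underside; +x towards the bridge. It slides on the base plate between the rails with 2 mm play each side, and starts there 50 to 145 mm short of catching. Pushing it takes up to 9 N before the catch; more than 35 N counts as shoving.
- push_plate (a point): Centre of the outer face of the blue upright push plate at the carrier's rear; the plate is 80 mm wide and spans 8 to 58 mm above the worktop (this point: 33 mm). +x points into the carrier, along the push.
- slot_nominal (a point): Point on the carrier where the slot of its steel tongue would be (at the top face, 34 mm up) at mid setting. The tongue is clamped up to 22 mm further out or in on each carrier, so the catch must be felt or seen. Tongue: 56 mm wide, 8 mm thick, its sloping nose ends about 31 mm ahead of the slot and lifts the pin 7 mm. Slot: 11 mm along the push, 38 mm across.
- knob_grip (a point): Centre of the red bar on top of the locking pin: 42 mm long, 14 mm thick, 30 mm high (centre 87 mm above the worktop when the pin floats), on a black round flange of 44 mm diameter. Axes: y along the bar, z up on the pin's axis, which goes through the bridge hole. Bar and cross bar (32 x 8 mm, at the pin's lower end, 56 mm below this point) start across the dock, fitting the slot.
- pin (a joint): Travel of the locking pin in m, positive down. 0: floating on its spring, cross bar 7 mm deep in the slot; about -0.007: riding on the tongue; +0.013: fully pressed (about 6 N). The cross bar is clear below the tongue from +0.010 on. The spring (450 N/m) returns it to 0 from either side. Caught under the tongue it stays at about +0.006 to +0.009.
- knob (a joint): Turn of the red knob and cross bar in rad: 0 across the dock (fits the slot), 1.57 (stop) a quarter turn clockwise seen from above, cross bar along the dock. Slight friction holds it where it is left (0.04 N m).
- dye_bottle: White bottle with a blue cap, 36 mm diameter, 85 mm high, standing beside the dock. Origin at the centre of its underside. Leave it alone.
- oil_bottle: Small brown bottle with a black cap, 30 mm diameter, 70 mm high, standing beside the dock near the bridge, on the robot's side. Origin at the centre of its underside. Leave it alone.
- marker_red: Red marker pen lying on the worktop, 138 mm long, beside the dock on the robot's side. Leave it alone.

How it is judged:
On the way, in this order (a step that is already met when the one before it is completed fails the run):
1. the tongue has come under the pin (the pin has been raised at least 3 mm) (value of joint pin below -0.003 m), for 0.05 s.
2. the pin is pressed through the slot (at least 9.5 mm down) with the carrier docked (value of joint pin above 0.0095 m and x of push_plate in the frame of dock above -0.105 m), for 0.05 s.
At the end, for the whole second after the job is handed in: The knob is turned at least 1.2 rad clockwise and, let go, the pin stays at least 5 mm down, caught under the tongue of the docked carrier (push plate 50 to 105 mm behind the dock's origin), all at rest (value of joint knob above 1.2 rad and value of joint pin above 0.005 m and x of push_plate in the frame of dock between -0.105 and -0.05 m and linear speed of knob below 0.01 m/s); the robot touches nothing.
It fails at once if the carrier is shoved with more than 35 N (contact force between any of the arm, the fingers and carrier above 35 N).
It fails at once if a bottle is moved more than 3 cm or tipped (distance of any of dye_bottle, oil_bottle from where it was at the start of the episode above 0.03 m or angle between any of dye_bottle, oil_bottle's own z axis and vertical above 0.5 rad).
It fails at once if the red marker is moved more than 3 cm (distance of marker_red from where it was at the start of the episode above 0.03 m).
It also fails if it takes over 58 s, if anything falls off the work surface, if the arm or the gripper's body presses on something with over 40 N, if the wrist force passes 120 N, or if a joint passes its speed limit or range.

## Robot

A 7-joint arm with a two-finger parallel gripper is mounted at the origin on a cart in front of the work surface, level with it; the furniture and walls round the work are solid. World frame = base frame: x ahead of the robot, y to its left, z up, the work surface at z = 0. Lengths are in m, angles in rad, forces in N, time in s.
With the tool pointing down it reaches from about 0.425 to 0.875 m from the base axis. Payload 4.7 kg.
Tool frame: the origin (TCP) lies at the centre of the arm's flange, where the gripper is bolted on; the fingertips stand 182 mm ahead of it and the grasp point (between the pads) lies 164 mm ahead of it; z points along the fingers, y is the direction in which the jaws open and shut (so a half turn about z gives the same grasp; the last joint's range is limited). The gripper opens to 87 mm and grips with 3 to 60 N. Pads are 19 mm wide; open, the fingers measure 117 mm over their backs; the gripper's body (75 mm by 190 mm) begins 51 mm behind the grasp point.
Start: joints at [1.262, 0.321, -0.07, 1.45, 0.023, 1.371, -0.057], TCP at [0.206, -0.616, 0.405] pointing down, gripper open.
Joint ranges: [-2.86, 2.86], [-0.3, 2.09], [-1.38, 1.24], [0.06, 2.45], [-1.56, 4.7], [0.09, 2.05], [-2.69, 2.69]. Speed limits (rad/s): [2.57, 2.57, 3.14, 3.14, 3.14, 3.14, 3.14].

## Interface

Orientations are given as a 3x3 rotation matrix whose columns are the frame's x, y, z axes.
In Python, from station import sense, capture, camera_model, job_done gives the robot as it stands. The module is installed in compiled form; this text tells all that it offers.
- The arm moves only by the tool send_rows, never from a script. Its argument "series" is a list that holds one entry, the list of rows, each a list of 7 numbers: the shift along the tool's x, y, z in m, then the turn, a rotation vector about the tool's x, y, z in degrees, then the finger opening in m, from 0 to 0.087. A call has 1 to 20 rows; each row is the pose to reach, as a shift and turn from the pose commanded when the call began, along the tool's axes at that moment; what a row does not reach only later rows make up. A row lasts 1/12 s, in which the tool goes at most 41.7 mm and 7.16 degrees, less where a joint would pass 70% of its speed; a pose out of reach is approached as far as the arm can. A call with a gripper value outside its range is refused whole. The fingers move at their own pace and stop on an object; "newtons" is the grip in N (left out, the last holds). Time passes only in rows, so rows that repeat a pose let the fingers close. It gives the time, the measured TCP pose, the force and the opening at its end, in the units of the state.
- sense(): the state, without advancing time (a new reading comes with each control period).
- capture(name): name is "scene" or "top" or "wrist"; returns the picture (384x512x3 uint8, blue, green, red); there is no depth.
- camera_model(name): a dict with "vfov" (degrees; the focal length in pixels is half the picture's height over the tangent of half this angle, whatever the lens; pixels are square), "cx", "cy" (the principal point, pixels), "view" (4x4, takes a point from world to camera coordinates). Camera axes: x right, y down, z forward; pixel columns grow to the right and rows downward; lengths in m; the calibration is good to about 2 mm. A picture is of the moment at which its call begins: read the wrist's pose just before it. camera_model takes no time and is no camera call; for the wrist camera it gives the pose at the moment of the call.
- job_done(): hands the job in, once; it reports no verdict.
The state is a dict: "clock": time; "qpos": joint angles; "dq": joint speeds; "tau": joint torques, N m; "ee_pos": TCP position; "orientation": TCP orientation; "wrist_force": force on the tool from outside, world axes, zero at the start; "torque": the same for the moment, N m; "grip_width": finger opening in m.
Only numpy, scipy, OpenCV 4.12 (cv2) and the standard library are available. Lean on these libraries where they do the work, as an engineer would, in place of code of your own. Each camera call takes 0.05 s, during which the arm holds its last target.

## Working session

There is one attempt and no reset: what is moved stays moved. The work goes in short steps, Python scripts to look and compute and a tool call to move; the robot and the scene stay as the last step left them, time stands still between calls to the robot, and variables do not carry over. Pictures are saved under pics/ and viewed, and the job is handed in when it is done.

Besides the shell and the picture viewer there is one more tool, called after "Emit:" as a command line: name --argument value ..., lists and objects as JSON in quotes. send_rows: Moves the arm, as the interface text tells. Its arguments: {"type":"object","properties":{"series":{"type":"array","items":{"type":"array","items":{"type":"array","items":{"type":"number"}}}},"newtons":{"type":"number"}},"required":["series"]}

```bash
mkdir -p pics
python3 - <<'E'
from station import *
import cv2,numpy as np
s=sense()
for k,v in s.items(): print(k,np.round(v,4).tolist())
for n in ["scene","top","wrist"]:
    m=camera_model(n);print(n,m['vfov'],m['cx'],m['cy'],np.round(m['view'],4).tolist())
    cv2.imwrite(f"pics/{n}0.png",capture(n))
E
```

```text
clock 0.0
qpos [1.2621, 0.3218, -0.0701, 1.4517, 0.0226, 1.3708, -0.0569]
dq [0.0016, -0.0008, 0.0008, 0.0004, 0.0009, 0.0006, 0.0013]
tau [-0.0006, -49.1274, -0.4041, -31.2529, -0.0639, 0.0435, 0.0002]
ee_pos [0.2061, -0.6162, 0.4037]
orientation [[0.9484, 0.3172, -0.0007], [0.3172, -0.9484, 0.0018], [-0.0001, -0.0019, -1.0]]
wrist_force [1.0601, 0.1842, 0.1898]
torque [0.0439, 0.0303, -0.0067]
grip_width 0.0866
scene 55.78752381812112 253.44936853200394 188.08868366324114 [[-0.8516, -0.5238, 0.0197, 0.459], [-0.3538, 0.5467, -0.7589, 0.2247], [0.3868, -0.6533, -0.6509, 0.713], [0.0, 0.0, 0.0, 1.0]]
top 43.62477299741409 258.2700118196696 196.13689008149714 [[-0.0168, -0.9999, -0.002, 0.0457], [-0.9889, 0.017, -0.1475, 0.531], [0.1475, -0.0005, -0.9891, 1.058], [0.0, 0.0, 0.0, 1.0]]
wrist 62.644981573276546 252.42618421198202 185.70082947861258 [[0.3179, -0.9481, -0.0024, -0.6492], [-0.904, -0.3038, 0.3009, -0.0371], [-0.286, -0.0935, -0.9536, 0.3925], [0.0, 0.0, 0.0, 1.0]]
```

View pics/top0.png

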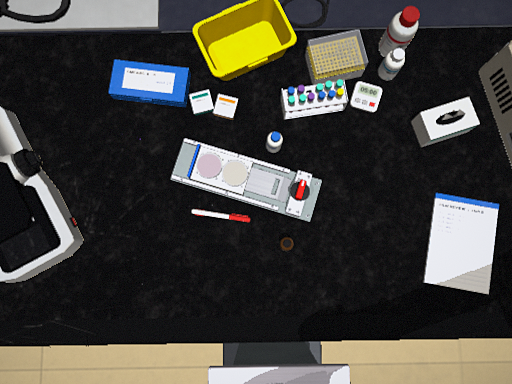

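View pics/scene0.png

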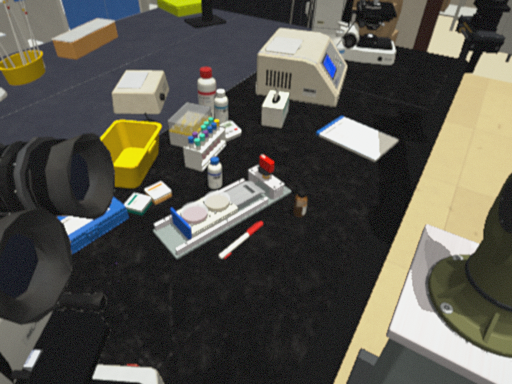

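View pics/wrist0.png

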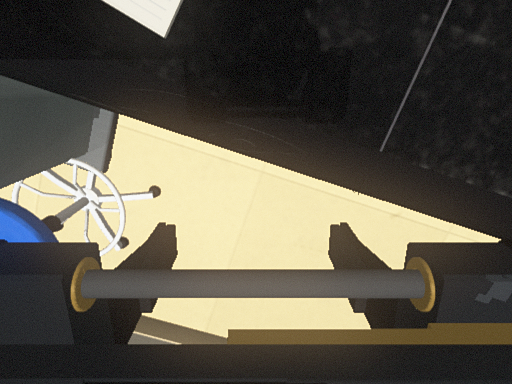

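The top view shows the dock from (185,160) to (310,200), its blue push plate at about (193,160), and the red knob at (301,189). The blue-capped bottle stands at (274,140), the brown bottle at (287,243), and the marker spans (193,211) to (250,218). Next I'll zoom in and measure.

```bash
cat > h.py <<'E'
import numpy as np,cv2
from station import *
def ray(m,u,v):
    f=192/np.tan(np.radians(m['vfov']/2)); V=np.array(m['view']);R=V[:3,:3];t=V[:3,3]
    d=R.T@np.array([(u-m['cx'])/f,(v-m['cy'])/f,1]);return -R.T@t,d
def onz(m,u,v,z):
    o,d=ray(m,u,v);return o+d*(z-o[2])/d[2]
def proj(m,p):
    f=192/np.tan(np.radians(m['vfov']/2)); V=np.array(m['view']);c=V[:3,:3]@np.asarray(p)+V[:3,3]
    return np.array([m['cx']+f*c[0]/c[2],m['cy']+f*c[1]/c[2]])
E
python3 - <<'E'
from h import *
im=cv2.imread('pics/top0.png')
c=im[125:255,165:335];cv2.imwrite('pics/top0z.png',cv2.resize(c,None,fx=4.5,fy=4.5,interpolation=cv2.INTER_CUBIC))
im=cv2.imread('pics/scene0.png')
c=im[140:265,145:320];cv2.imwrite('pics/scene0z.png',cv2.resize(c,None,fx=4.5,fy=4.5,interpolation=cv2.INTER_CUBIC))
E
```

```text
(no output)
```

View pics/top0z.png

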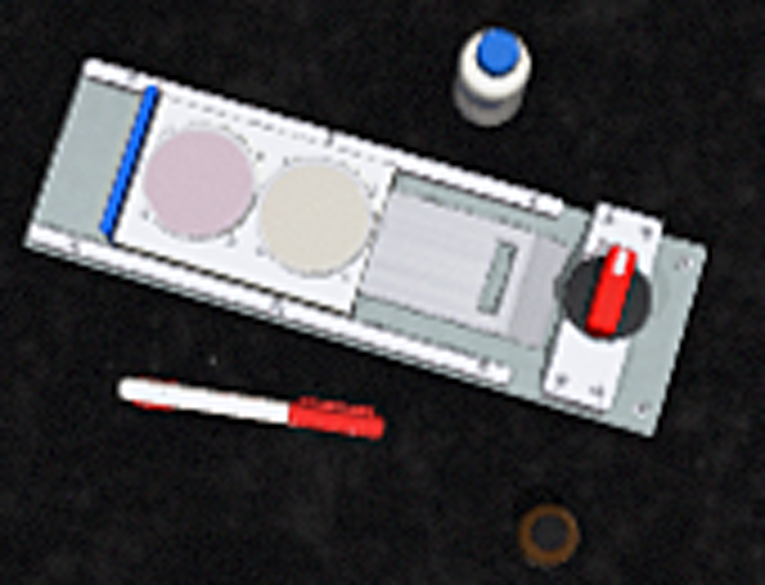

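View pics/scene0z.png

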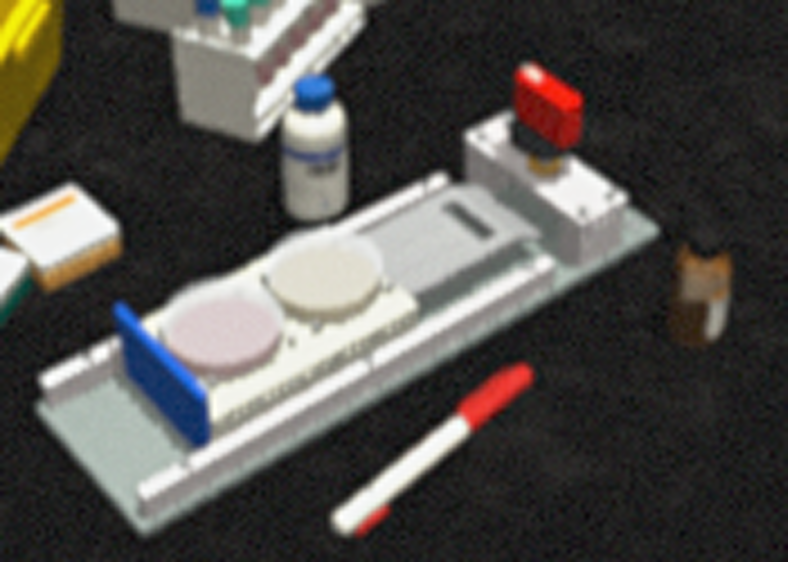

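Run:
```python
from h import *
T=camera_model('top');S=camera_model('scene')
zt=lambda u,v:((u+.5)/4.5-.5+165,(v+.5)/4.5-.5+125)
zs=lambda u,v:((u+.5)/4.5-.5+145,(v+.5)/4.5-.5+140)
P={}
def t(n,u,v,z): P[n]=onz(T,*zt(u,v),z);print('T',n,P[n].round(4))
def s(n,u,v,z): P['s'+n]=onz(S,*zs(u,v),z);print('S',n,P['s'+n].round(4))
t('frontL',706,246,.008);t('frontR',653,436,.008);t('rearR',24,243,.008)
s('rearL',37,407,.008);s('rearR',147,533,.008);s('front',660,232,.008)
t('plateL',153,89,.058);t('plateR',106,236,.058)
s('plateL',119,305,.058);s('plateR',207,408,.058)
t('slot',497,277,.034);s('slot',468,221,.034)
t('bridge00',598,205,.044);t('bridge01',663,220,.044);t('bridge11',607,410,.044);t('bridge10',545,393,.044)
c=(P['bridge00']+P['bridge01']+P['bridge11']+P['bridge10'])/4;print('bridge c',c)
a=np.array([P['bridge01']-P['bridge00'],P['bridge11']-P['bridge10']]);print(np.linalg.norm(a,axis=1),np.linalg.norm(P['bridge00']-P['bridge10']))
t('knob1',622,250,.102);t('knob2',605,333,.102)
s('knob1',527,68,.102)
s('knob2',572,95,.102)
t('flange',609,297,.072)
d=P['frontR']-P['rearR'];print('axis',d/np.linalg.norm(d),np.linalg.norm(d))
d=P['plateR']-P['plateL'];print(d/np.linalg.norm(d),np.linalg.norm(d))
d=P['frontR']-P['frontL'];print(d/np.linalg.norm(d),np.linalg.norm(d))
d=P['bridge11']+P['bridge10']-P['bridge01']-P['bridge00'];print(d/np.linalg.norm(d))
t('oil',549,532,.07);t('dye',498,52,.085);t('m1',120,388,.01);t('m2',383,428,.01)
```

```text
T frontL [ 0.5741 -0.1136  0.008 ]
T frontR [ 0.4744 -0.0825  0.008 ]
T rearR [0.5819 0.245  0.008 ]
S rearL [0.6776 0.2143 0.008 ]
S rearR [0.5779 0.246  0.008 ]
S front [ 0.4726 -0.0795  0.008 ]
T plateL [0.6508 0.171  0.058 ]
T plateR [0.5753 0.1945 0.058 ]
S plateL [0.6526 0.1712 0.058 ]
S plateR [0.5715 0.202  0.058 ]
T slot [ 0.555  -0.0025  0.034 ]
S slot [ 0.555  -0.0018  0.034 ]
T bridge00 [ 0.5897 -0.0544  0.044 ]
T bridge01 [ 0.5814 -0.0873  0.044 ]
T bridge11 [ 0.4846 -0.0559  0.044 ]
T bridge10 [ 0.4937 -0.025   0.044 ]
bridge c [ 0.53732912 -0.05566342  0.044     ]
[0.03393813 0.03228169] 0.10044122513102832
T knob1 [ 0.5556 -0.0604  0.102 ]
T knob2 [ 0.5154 -0.0511  0.102 ]
S knob1 [ 0.5552 -0.0619  0.102 ]
S knob2 [ 0.522  -0.0536  0.102 ]
T flange [ 0.5376 -0.0562  0.072 ]
axis [-0.3117708  -0.95015734  0.        ] 0.3446578037430677
[-0.95480676  0.29722729  0.        ] 0.07912470433380943
[-0.95455178  0.29804513  0.        ] 0.10442044637115602
[-0.95359566  0.30109022  0.        ]
T oil [ 0.4226 -0.0237  0.07  ]
T dye [ 0.6596 -0.0036  0.085 ]
T m1 [0.504  0.1939 0.01  ]
T m2 [0.4808 0.0575 0.01  ]
```

The dock axis comes out as (-0.303, -0.953). The bridge hole is at (0.537, -0.056) and the slot at dock x≈+44 mm, so I expect about 56 mm of travel, ending with the push plate at about -94 mm, which is inside the allowed range. Next, a helper to compute moves.

```bash
cat >> h.py <<'E'
from scipy.spatial.transform import Rotation as Ro
d=np.array([-.303,-.953,0]);d/=np.linalg.norm(d); B=np.array([.5373,-.0558,0]); O=B-.1*d
lat=np.array([-d[1],d[0],0])   # robot-far side
Rpush=np.column_stack([-d,lat,[0,0,-1]])
Rgrip=np.column_stack([lat,d*-1*-1,[0,0,-1]])
Rgrip=np.column_stack([-lat,-d,[0,0,-1]])
def st():
    s=sense();print('t %.2f'%s['clock'],np.round(s['ee_pos'],4),'F',np.round(s['wrist_force'],2),'g',round(s['grip_width'],4),'q',np.round(s['qpos'],2));p=np.array(s['ee_pos'])-O;print('dock x,lat',(p@d).round(4),(p@lat).round(4));return s
def move(s,p,R):
    A=np.array(s['orientation']);print('shift',(A.T@(np.array(p)-s['ee_pos'])).round(4),'rv',np.degrees(Ro.from_matrix(A.T@R).as_rotvec()).round(2))
E
python3 - <<'E'
from h import *
print(np.linalg.det(Rgrip),np.linalg.det(Rpush),O)
s=st()
move(s,[.60,-.2,.40],Rpush)
p=O-.185*d;p[2]=.40; move(s,p,Rpush)
p[2]=.21; move(s,p,Rpush)
E
```

```text
1.0 1.0 [0.56759973 0.03949914 0.        ]
t 0.15 [ 0.2061 -0.6163  0.4039] F [ 0.57  0.03 -1.07] g 0.0871 q [ 1.26  0.32 -0.07  1.45  0.02  1.37 -0.06]
dock x,lat 0.7345 -0.1458
shift [ 0.5056 -0.2698  0.0042] rv [-8.000e-02 -4.000e-02 -5.386e+01]
shift [ 0.6599 -0.6566  0.0048] rv [-8.000e-02 -4.000e-02 -5.386e+01]
shift [ 0.66   -0.6563  0.1948] rv [-8.000e-02 -4.000e-02 -5.386e+01]
```

Emit:
send_rows --series '[[[0.25,-0.13,0.0,0,0,-30,0.03],[0.506,-0.27,0.004,0,0,-54,0.03],[0.506,-0.27,0.004,0,0,-54,0.03],[0.506,-0.27,0.004,0,0,-54,0.03],[0.506,-0.27,0.004,0,0,-54,0.03],[0.506,-0.27,0.004,0,0,-54,0.03],[0.506,-0.27,0.004,0,0,-54,0.03],[0.506,-0.27,0.004,0,0,-54,0.03],[0.506,-0.27,0.004,0,0,-54,0.03],[0.506,-0.27,0.004,0,0,-54,0.03],[0.506,-0.27,0.004,0,0,-54,0.03],[0.506,-0.27,0.004,0,0,-54,0.03],[0.506,-0.27,0.004,0,0,-54,0.03],[0.66,-0.656,0.004,-0.08,-0.04,-53.9,0.03],[0.66,-0.656,0.004,-0.08,-0.04,-53.9,0.03],[0.66,-0.656,0.004,-0.08,-0.04,-53.9,0.03],[0.66,-0.656,0.004,-0.08,-0.04,-53.9,0.03],[0.66,-0.656,0.004,-0.08,-0.04,-53.9,0.03],[0.66,-0.656,0.004,-0.08,-0.04,-53.9,0.03],[0.66,-0.656,0.004,-0.08,-0.04,-53.9,0.03]]]'

```text
clock: 1.82
ee_pos: [0.6083, 0.0689, 0.4007]
orientation: [[0.303, 0.953, 0.0], [0.953, -0.303, -0.002], [-0.002, 0.001, -1.0]]
wrist_force: [-0.0, 0.1, -0.9]
grip_width: 0.03
```

Run:
```python
from h import *
s=st(); print(np.round(s['orientation'],4))
p=O-.185*d;p[2]=.28;move(s,p,Rpush)
```

```text
t 1.82 [0.6083 0.0689 0.4007] F [-0.01  0.13 -0.88] g 0.03 q [ 0.37  0.3  -0.64  1.54  0.19  1.36 -0.6 ]
dock x,lat -0.0404 0.0299
[[ 3.028e-01  9.531e-01  4.000e-04]
 [ 9.531e-01 -3.028e-01 -1.900e-03]
 [-1.700e-03  9.000e-04 -1.000e+00]]
shift [ 0.1448 -0.03    0.1204] rv [0.05 0.1  0.01]
```

Emit:
send_rows --series '[[[0.03,-0.008,0.0,0.05,0.1,0,0.03],[0.07,-0.02,0.0,0.05,0.1,0,0.03],[0.11,-0.025,0.0,0.05,0.1,0,0.03],[0.145,-0.03,0.03,0.05,0.1,0,0.03],[0.145,-0.03,0.07,0.05,0.1,0,0.03],[0.145,-0.03,0.11,0.05,0.1,0,0.03],[0.145,-0.03,0.12,0.05,0.1,0,0.03],[0.145,-0.03,0.12,0.05,0.1,0,0.03],[0.145,-0.03,0.12,0.05,0.1,0,0.03]]]'

```text
clock: 2.57
ee_pos: [0.6245, 0.2136, 0.2814]
orientation: [[0.303, 0.953, 0.0], [0.953, -0.303, 0.001], [0.001, 0.0, -1.0]]
wrist_force: [0.0, -0.7, 1.7]
grip_width: 0.0299
```

Run:
```python
from h import *
s=st()
p=O-.185*d;p[2]=.212;move(s,p,Rpush)
cv2.imwrite('pics/w1.png',capture('wrist'))
im=capture('scene');cv2.imwrite('pics/s1.png',cv2.resize(im[100:290,100:340],None,fx=3,fy=3))
```

```text
t 2.57 [0.6245 0.2136 0.2814] F [ 0.04 -0.72  1.74] g 0.0299 q [ 0.12  0.5  -0.65  1.55  0.32  1.2  -0.9 ]
dock x,lat -0.1832 0.0014
shift [ 0.0018 -0.0014  0.0694] rv [ 0.01 -0.03 -0.03]
```

View pics/w1.png

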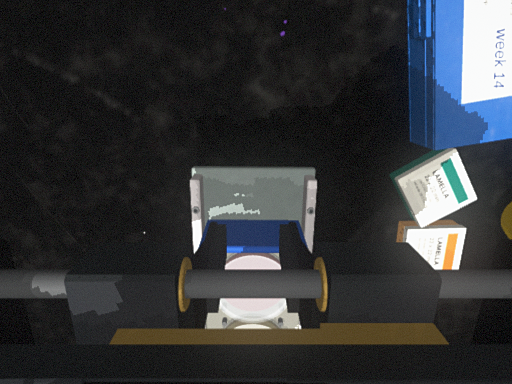

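View pics/s1.png

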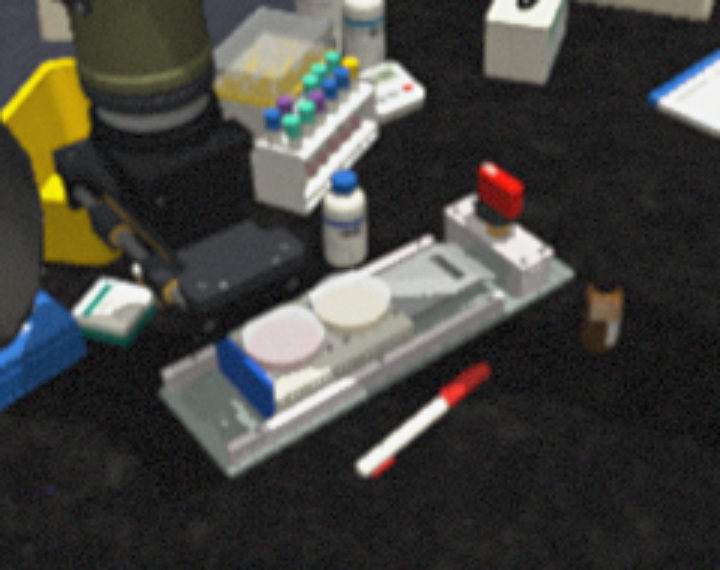

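Run:
```python
from h import *
s=sense();A=np.array(s['orientation']);p=np.array(s['ee_pos'])
tip=p+A@[0,0,.182]
for n,f in(('scene',lambda q:(q-[100,100])*3),('wrist',lambda q:q)):
    m=camera_model(n);print(n,f(proj(m,tip)),f(proj(m,p+A@[0,0,.1])),f(proj(m,O-.152*d+[0,0,.058])))
```

```text
scene [192.30408646 327.06287193] [174.8695525 234.5869556] [241.84510567 352.67762037]
wrist [252.24258816 239.14631645] [252.25960658 356.9734579 ] [248.41457085 251.66899202]
```

The fingers are centred on the plate: the tip projects to (252,239), with the plate's top edge at about row 252 and the tip about 30 mm behind the outer face. I'll descend and approach.

Emit:
send_rows --series '[[[0.002,-0.001,0.03,0,0,0,0.03],[0.002,-0.001,0.06,0,0,0,0.03],[0.002,-0.001,0.069,0,0,0,0.03],[0.002,-0.001,0.069,0,0,0,0.03],[0.002,-0.001,0.069,0,0,0,0.03],[-0.004,-0.001,0.069,0,0,0,0.03],[-0.008,-0.001,0.069,0,0,0,0.03],[-0.008,-0.001,0.069,0,0,0,0.03]]]'

```text
clock: 3.33
ee_pos: [0.6212, 0.2055, 0.2133]
orientation: [[0.304, 0.953, 0.003], [0.953, -0.304, -0.0], [0.0, 0.003, -1.0]]
wrist_force: [0.3, 0.1, 0.2]
grip_width: 0.0302
```

Run:
```python
from h import *
s=st()
im=capture('top');cv2.imwrite('pics/t2.png',cv2.resize(im[125:255,165:335],None,fx=4.5,fy=4.5))
```

```text
t 3.33 [0.6212 0.2055 0.2133] F [0.31 0.07 0.18] g 0.0302 q [ 0.11  0.56 -0.62  1.62  0.36  1.08 -0.92]
dock x,lat -0.1745 0.0008
```

View pics/t2.png

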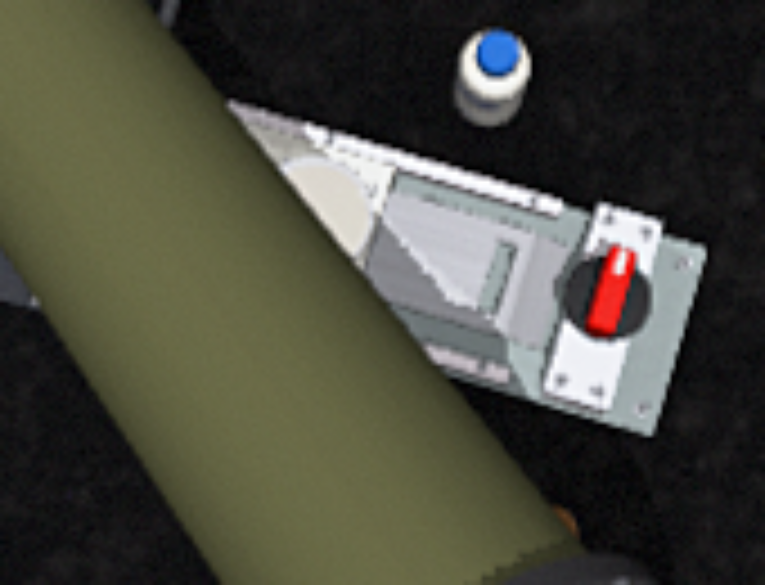

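Emit:
send_rows --series '[[[-0.003,0,0,0,0,0,0.03],[-0.006,0,0,0,0,0,0.03],[-0.009,0,0,0,0,0,0.03],[-0.011,0,0,0,0,0,0.03],[-0.013,0,0,0,0,0,0.03],[-0.015,0,0,0,0,0,0.03],[-0.017,0,0,0,0,0,0.03],[-0.019,0,0,0,0,0,0.03],[-0.021,0,0,0,0,0,0.03],[-0.023,0,0,0,0,0,0.03],[-0.025,0,0,0,0,0,0.03],[-0.027,0,0,0,0,0,0.03],[-0.029,0,0,0,0,0,0.03],[-0.031,0,0,0,0,0,0.03]]]'

```text
clock: 4.55
ee_pos: [0.6112, 0.1771, 0.2116]
orientation: [[0.302, 0.953, 0.0], [0.953, -0.302, 0.0], [0.001, 0.0, -1.0]]
wrist_force: [1.4, 1.9, 1.7]
grip_width: 0.0302
```

Run:
```python
from h import *
s=st(); print('Fd',np.dot(s['wrist_force'],d))
im=capture('top');cv2.imwrite('pics/t3.png',cv2.resize(im[125:255,165:335],None,fx=4.5,fy=4.5))
im=capture('scene');cv2.imwrite('pics/s3.png',cv2.resize(im[100:290,100:340],None,fx=3,fy=3))
```

```text
t 4.55 [0.6112 0.1771 0.2116] F [1.4  1.89 1.71] g 0.0302 q [ 0.17  0.53 -0.63  1.67  0.35  1.06 -0.88]
dock x,lat -0.1444 -0.0002
Fd -2.2242186031990983
```

View pics/t3.png

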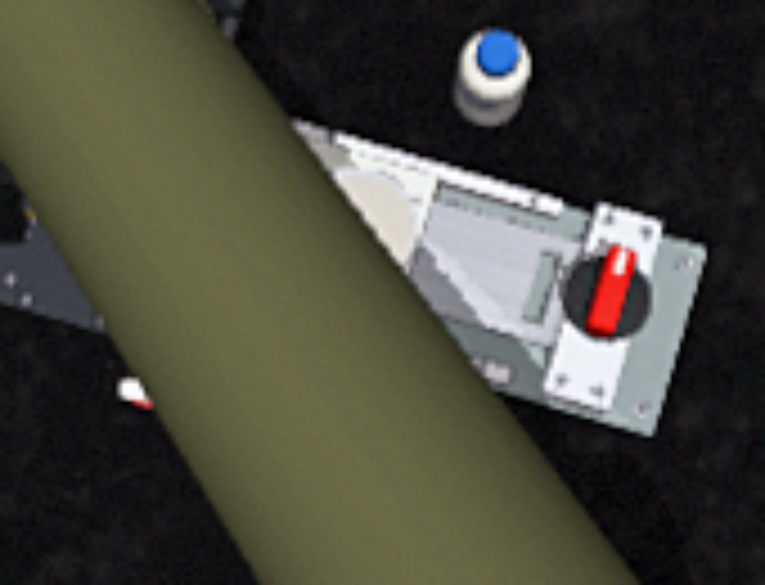

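View pics/s3.png

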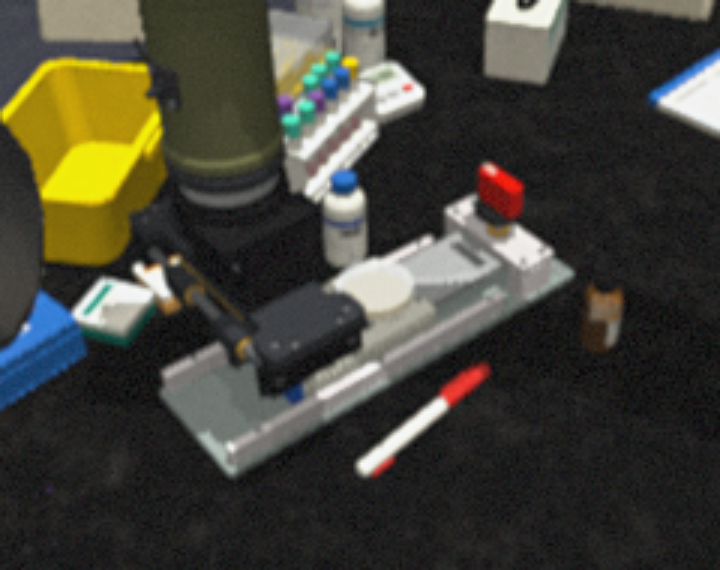

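The slot has moved to zoomed (541,284), about 23 mm of travel at 2.2 N, so about 33 mm remain. I'll keep going slowly.

Emit:
send_rows --series '[[[-0.002,0,0,0,0,0,0.03],[-0.004,0,0,0,0,0,0.03],[-0.006,0,0,0,0,0,0.03],[-0.008,0,0,0,0,0,0.03],[-0.01,0,0,0,0,0,0.03],[-0.012,0,0,0,0,0,0.03],[-0.014,0,0,0,0,0,0.03],[-0.016,0,0,0,0,0,0.03],[-0.018,0,0,0,0,0,0.03],[-0.02,0,0,0,0,0,0.03],[-0.022,0,0,0,0,0,0.03]]]'

```text
clock: 5.57
ee_pos: [0.6047, 0.1579, 0.2122]
orientation: [[0.302, 0.953, 0.002], [0.953, -0.302, 0.004], [0.004, 0.001, -1.0]]
wrist_force: [2.2, 6.9, 1.3]
grip_width: 0.0296
```

Run:
```python
from h import *
s=st(); print('Fd',np.dot(s['wrist_force'],d))
im=capture('top');cv2.imwrite('pics/t4.png',cv2.resize(im[125:255,165:335],None,fx=4.5,fy=4.5))
```

```text
t 5.57 [0.6047 0.1579 0.2122] F [2.22 6.88 1.3 ] g 0.0296 q [ 0.2   0.51 -0.63  1.7   0.34  1.04 -0.84]
dock x,lat -0.124 -0.0005
Fd -7.230323703622929
```

View pics/t4.png

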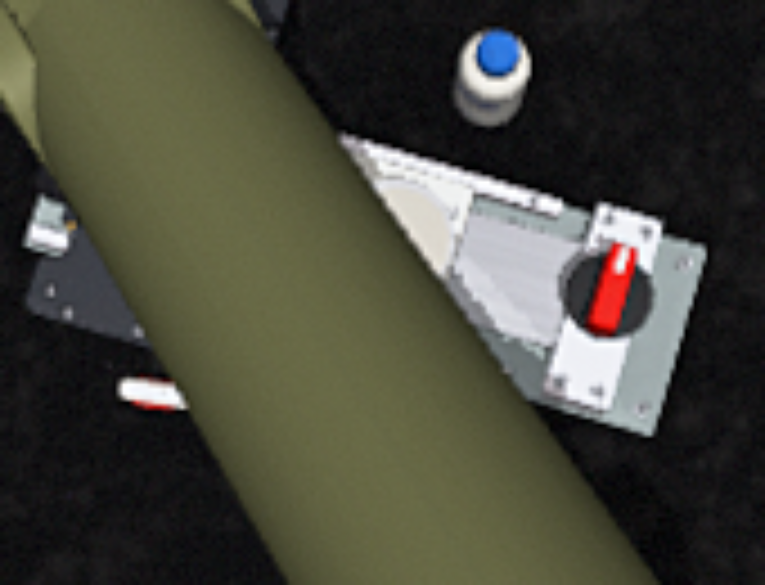

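The pin is riding up: the knob has shifted in the view and the force is 7 N. About 12 mm remain, so I'll use finer steps.

Emit:
send_rows --series '[[[-0.001,0,0,0,0,0,0.03],[-0.002,0,0,0,0,0,0.03],[-0.003,0,0,0,0,0,0.03],[-0.004,0,0,0,0,0,0.03],[-0.005,0,0,0,0,0,0.03],[-0.006,0,0,0,0,0,0.03],[-0.007,0,0,0,0,0,0.03],[-0.008,0,0,0,0,0,0.03]]]'

```text
clock: 6.28
ee_pos: [0.6019, 0.148, 0.2114]
orientation: [[0.303, 0.953, -0.001], [0.953, -0.303, -0.001], [-0.001, -0.0, -1.0]]
wrist_force: [0.6, 0.7, -0.2]
grip_width: 0.03
```

Emit:
send_rows --series '[[[-0.001,0,0,0,0,0,0.03],[-0.002,0,0,0,0,0,0.03]]]'

```text
clock: 6.45
ee_pos: [0.6014, 0.1461, 0.2113]
orientation: [[0.303, 0.953, -0.001], [0.953, -0.303, -0.0], [-0.001, -0.0, -1.0]]
wrist_force: [0.9, 2.5, 0.4]
grip_width: 0.0298
```

Emit:
send_rows --series '[[[-0.001,0,0,0,0,0,0.03],[-0.002,0,0,0,0,0,0.03]]]'

```text
clock: 6.62
ee_pos: [0.6008, 0.1446, 0.2114]
orientation: [[0.303, 0.953, -0.0], [0.953, -0.303, 0.0], [0.0, -0.0, -1.0]]
wrist_force: [1.0, 3.8, -1.5]
grip_width: 0.03
```

Run:
```python
from h import *
s=st(); print('Fd',np.dot(s['wrist_force'],d))
im=capture('top');cv2.imwrite('pics/t5.png',cv2.resize(im[125:255,165:335],None,fx=4.5,fy=4.5))
im=capture('scene');cv2.imwrite('pics/s5.png',cv2.resize(im[140:240,200:320],None,fx=5,fy=5))
```

```text
t 6.62 [0.6008 0.1446 0.2114] F [ 1.    3.83 -1.48] g 0.03 q [ 0.23  0.5  -0.63  1.72  0.33  1.04 -0.83]
dock x,lat -0.1102 -0.0002
Fd -3.947113871863823
```

View pics/t5.png

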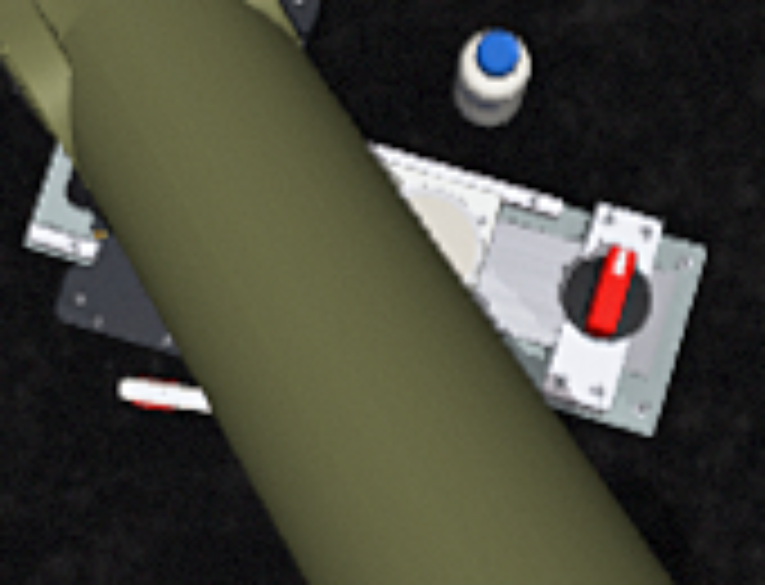

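View pics/s5.png

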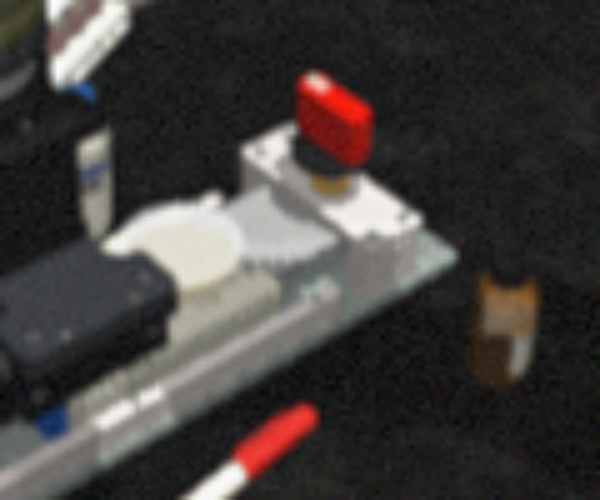

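```bash
cat >> h.py <<'E'
def red(im,box):
    x0,y0,x1,y1=box;c=im[y0:y1,x0:x1].astype(int);m=(c[...,2]>120)&(c[...,1]<90)&(c[...,0]<90)
    v,u=np.nonzero(m);return u.mean()+x0,v.mean()+y0,v.min()+y0,v.max()+y0,m.sum()
E
python3 - <<'E'
from h import *
S=camera_model('scene');T=camera_model('top')
print('t0',red(cv2.imread('pics/scene0.png'),(250,145,285,185)),red(cv2.imread('pics/top0.png'),(280,170,320,210)))
print('now',red(capture('scene'),(250,145,285,185)),red(capture('top'),(280,170,320,210)))
for z in(.080,.087,.094):print(z,proj(S,B+[0,0,z]),proj(T,B+[0,0,z]))
st()
E
```

```text
t0 (np.float64(267.9298245614035), np.float64(162.78070175438597), np.int64(155), np.int64(171), np.int64(114)) (np.float64(300.16190476190474), np.float64(190.1142857142857), np.int64(180), np.int64(198), np.int64(105))
now (np.float64(268.340206185567), np.float64(162.57731958762886), np.int64(155), np.int64(171), np.int64(97)) (np.float64(300.2641509433962), np.float64(189.89622641509433), np.int64(180), np.int64(198), np.int64(106))
0.08 [266.34678499 165.40412751] [300.09165797 190.18384279]
0.087 [266.46753203 163.14982493] [300.36061325 189.67333825]
0.094 [266.58950697 160.87259795] [300.63313477 189.15606461]
t 6.82 [0.6008 0.1447 0.2113] F [ 1.4   1.85 -1.18] g 0.0298 q [ 0.23  0.5  -0.63  1.72  0.33  1.04 -0.83]
dock x,lat -0.1103 -0.0002
```

The knob is back at its starting height in the scene view (row 162.6 now against 162.8 at the start; riding would be about 160.5). The carrier travelled about 56 mm, as predicted, so the pin has dropped into the slot. Next I back off, rise, and turn to the knob.

Emit:
send_rows --series '[[[0.01,0,0,0,0,0,0.03],[0.02,0,0,0,0,0,0.03],[0.022,0,-0.03,0,0,0,0.03],[0.022,0,-0.07,0,0,0,0.03],[0.02,0,-0.105,0,0,0,0.045],[0.0,0,-0.13,0,0,-7,0.045],[-0.03,0,-0.13,0,0,-14,0.045],[-0.06,0,-0.13,0,0,-21,0.045],[-0.09,0,-0.13,0,0,-28,0.045],[-0.12,0,-0.13,0,0,-35,0.045],[-0.15,0,-0.13,0,0,-42,0.045],[-0.17,0,-0.13,0,0,-49,0.045],[-0.19,0,-0.13,0,0,-56,0.045],[-0.21,0,-0.13,0,0,-63,0.045],[-0.21,0,-0.13,0,0,-70,0.045],[-0.21,0,-0.13,0,0,-77,0.045],[-0.21,0,-0.13,0,0,-84,0.045],[-0.21,0,-0.13,0,0,-90,0.045],[-0.21,0,-0.13,0,0,-90,0.045],[-0.21,0,-0.13,0,0,-90,0.045]]]'

```text
clock: 8.48
ee_pos: [0.5376, -0.0548, 0.3415]
orientation: [[-0.952, 0.305, -0.0], [0.305, 0.952, 0.001], [0.0, 0.001, -1.0]]
wrist_force: [-0.3, 0.9, 0.7]
grip_width: 0.0448
```

Run:
```python
from h import *
s=st();
m=camera_model('wrist');im=capture('wrist');cv2.imwrite('pics/w6.png',im)
for z in(.072,.087,.102):print(z,proj(m,B+[0,0,z]).round(1))
print('slotmid',proj(m,B+[0,0,.044]))
p=B+[0,0,.26+0];move(s,p,Rgrip)
```

```text
t 8.48 [ 0.5376 -0.0548  0.3415] F [-0.28  0.92  0.66] g 0.0448 q [ 0.8   0.21 -0.84  1.78  0.17  1.22  1.18]
dock x,lat 0.099 -0.0
0.072 [251.1 190.6]
0.087 [251.  196.6]
0.102 [251.  203.4]
slotmid [251.13784824 180.94449678]
shift [-0.     -0.0011  0.0815] rv [ 0.03 -0.01 -0.1 ]
```

View pics/w6.png

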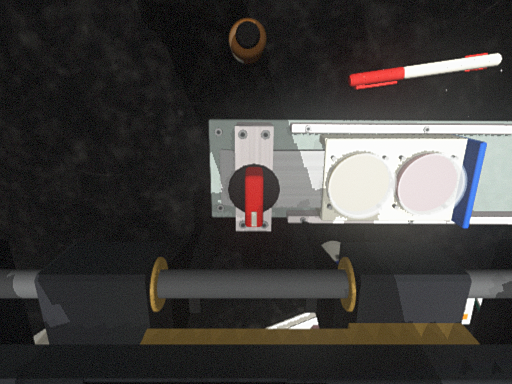

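Run:
```python
from h import *
im=cv2.imread('pics/w6.png');s=sense();m=camera_model('wrist')
c=im[160:235,225:285].astype(int);k=(c[...,2]>110)&(c[...,1]<100)
v,u=np.nonzero(k)
for r in range(0,75,6):
    q=u[v==r]; print(r+160,(q.min()+225,q.max()+225) if len(q) else None)
for r,z in((205,.102),):
    q=u[v==r-160];uc=(q.min()+q.max())/2+225;p=onz(m,uc,r,z);print(p,(p-B)@d)
t=im[110:130,215:290];
g=cv2.cvtColor(im,cv2.COLOR_BGR2GRAY);print(g[150,225:285].tolist())
T=camera_model('top')
t0=cv2.imread('pics/top0.png')
```

```text
160 None
166 None
172 (np.int64(246), np.int64(262))
178 (np.int64(245), np.int64(262))
184 (np.int64(245), np.int64(262))
190 (np.int64(245), np.int64(262))
196 (np.int64(245), np.int64(262))
202 (np.int64(245), np.int64(262))
208 (np.int64(245), np.int64(262))
214 (np.int64(245), np.int64(262))
220 (np.int64(245), np.int64(262))
226 (np.int64(247), np.int64(261))
232 None
[ 0.53905204 -0.05446465  0.102     ] -0.001803439230373499
[132, 132, 130, 129, 122, 124, 118, 108, 99, 122, 212, 214, 213, 216, 206, 209, 202, 204, 203, 208, 211, 201, 205, 204, 201, 202, 205, 205, 203, 201, 207, 210, 212, 199, 202, 199, 201, 209, 202, 203, 206, 203, 207, 203, 203, 202, 207, 205, 124, 93, 93, 99, 96, 99, 100, 97, 94, 97, 102, 97]
```

The wrist view shows the bar at columns 245–262, centred within about 1 mm of the current axis. Now I descend with the jaws open and close gently.

Emit:
send_rows --series '[[[0,0,0.03,0,0,0,0.045],[0,0,0.06,0,0,0,0.045],[0,0,0.075,0,0,0,0.045],[0,0,0.08,0,0,0,0.045],[0,0,0.08,0,0,0,0.045],[0,0,0.08,0,0,0,0.045]]]'

```text
clock: 9.03
ee_pos: [0.5379, -0.055, 0.2623]
orientation: [[-0.953, 0.303, 0.001], [0.303, 0.953, 0.0], [-0.001, 0.001, -1.0]]
wrist_force: [-0.0, -1.0, 0.6]
grip_width: 0.0453
```

Run:
```python
from h import *
s=st();
im=capture('scene');cv2.imwrite('pics/s7.png',cv2.resize(im[110:240,170:330],None,fx=4.5,fy=4.5))
```

```text
t 9.03 [ 0.5379 -0.055   0.2623] F [-0.   -1.01  0.56] g 0.0453 q [ 0.76  0.31 -0.81  1.87  0.25  1.07  1.12]
dock x,lat 0.0991 0.0003
```

View pics/s7.png

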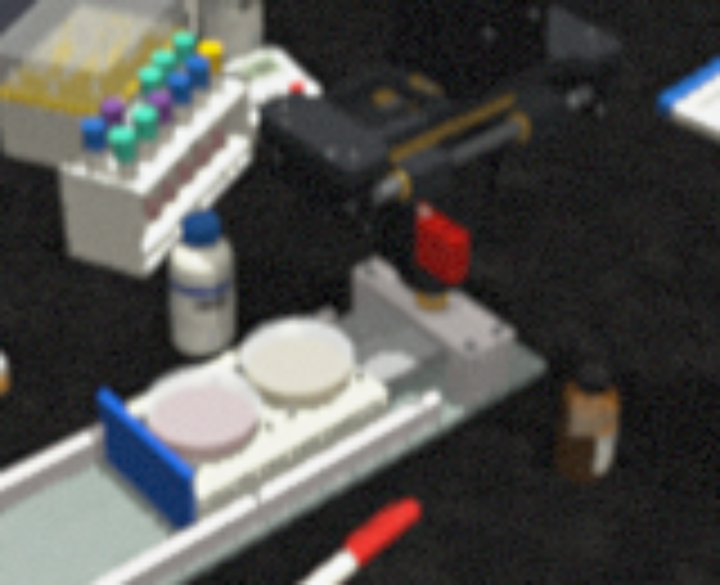

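The fingers straddle the bar and the carrier is docked. Closing.

Emit:
send_rows --newtons 15 --series '[[[0,0,0,0,0,0,0.005],[0,0,0,0,0,0,0.005],[0,0,0,0,0,0,0.005],[0,0,0,0,0,0,0.005],[0,0,0,0,0,0,0.005],[0,0,0,0,0,0,0.005]]]'

```text
clock: 9.58
ee_pos: [0.5376, -0.0546, 0.2617]
orientation: [[-0.953, 0.303, 0.001], [0.303, 0.953, 0.002], [-0.001, 0.002, -1.0]]
wrist_force: [1.3, 3.7, 0.5]
grip_width: 0.014
```

Run:
```python
from h import *
s=st();print(np.dot(s['wrist_force'],d))
```

```text
t 9.58 [ 0.5376 -0.0546  0.2617] F [1.3  3.69 0.48] g 0.014 q [ 0.76  0.31 -0.81  1.87  0.25  1.07  1.12]
dock x,lat 0.0988 -0.0
-3.9071253822826213
```

Gripped at 14.0 mm. The bar pushes the tool 3.9 N towards -d, so I'll shift +1 mm in tool y and then press 13 mm.

Emit:
send_rows --newtons 30 --series '[[[0,0.001,0,0,0,0,0.005],[0,0.001,0,0,0,0,0.005],[0,0.001,0.002,0,0,0,0.005],[0,0.001,0.004,0,0,0,0.005],[0,0.001,0.006,0,0,0,0.005],[0,0.001,0.008,0,0,0,0.005],[0,0.001,0.01,0,0,0,0.005],[0,0.001,0.012,0,0,0,0.005],[0,0.001,0.013,0,0,0,0.005],[0,0.001,0.013,0,0,0,0.005],[0,0.001,0.013,0,0,0,0.005]]]'

```text
clock: 10.5
ee_pos: [0.5381, -0.054, 0.2502]
orientation: [[-0.953, 0.302, 0.001], [0.302, 0.953, -0.0], [-0.001, -0.0, -1.0]]
wrist_force: [-4.4, 2.0, 15.1]
grip_width: 0.0133
```

Run:
```python
from h import *
s=st();F=np.array(s['wrist_force']);print(F@d,F@lat,s['torque'])
im=capture('scene');cv2.imwrite('pics/s8.png',cv2.resize(im[110:240,170:330],None,fx=4.5,fy=4.5))
print(red(im,(250,145,285,190)))
```

```text
t 10.50 [ 0.5381 -0.054   0.2502] F [-4.38  2.03 15.14] g 0.0133 q [ 0.75  0.32 -0.8   1.88  0.27  1.05  1.11]
dock x,lat 0.098 0.0002
-0.6044145007400301 -4.79285502596311 [ 0.41368579  0.96064521 -0.11666262]
(np.float64(269.6896551724138), np.float64(168.1551724137931), np.int64(162), np.int64(175), np.int64(58))
```

View pics/s8.png

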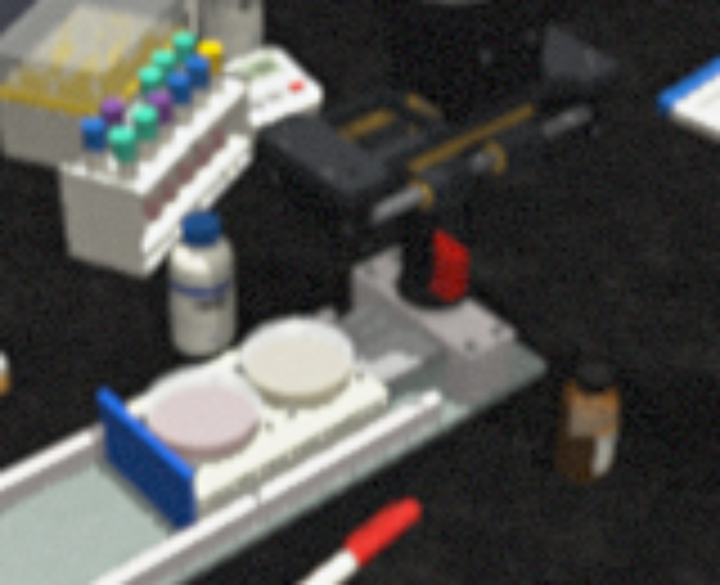

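At 15 N upward (more than the 6 N spring) and about 11.5–12.5 mm down, with the flange on the bridge, the pin appears to be at its stop. Next, the quarter turn clockwise while held down.

Emit:
send_rows --series '[[[0,0,0,0,0,6,0.005],[0,0,0,0,0,12,0.005],[0,0,0,0,0,18,0.005],[0,0,0,0,0,24,0.005],[0,0,0,0,0,30,0.005],[0,0,0,0,0,36,0.005],[0,0,0,0,0,42,0.005]]]'

```text
clock: 11.13
ee_pos: [0.538, -0.054, 0.2502]
orientation: [[-0.502, 0.865, 0.0], [0.865, 0.502, -0.001], [-0.001, 0.0, -1.0]]
wrist_force: [-4.1, 0.9, 15.1]
grip_width: 0.0138
```

Run:
```python
from h import *
s=st();F=np.array(s['wrist_force']);print(F@d,F@lat,s['torque'])
```

```text
t 11.13 [ 0.538  -0.054   0.2502] F [-4.07  0.86 15.14] g 0.0138 q [ 0.65  0.29 -0.68  1.88  0.21  1.04  0.41]
dock x,lat 0.0981 0.0001
0.4160655517117786 -4.136187729172832 [0.23060844 1.03317676 0.07114265]
```

Emit:
send_rows --series '[[[0,0,0,0,0,6,0.005],[0,0,0,0,0,12,0.005],[0,0,0,0,0,18,0.005],[0,0,0,0,0,24,0.005],[0,0,0,0,0,30,0.005],[0,0,0,0,0,36,0.005],[0,0,0,0,0,42,0.005],[0,0,0,0,0,46,0.005],[0,0,0,0,0,46,0.005],[0,0,0,0,0,46,0.005]]]'

```text
clock: 11.97
ee_pos: [0.5379, -0.054, 0.2502]
orientation: [[0.269, 0.963, 0.0], [0.963, -0.269, -0.0], [-0.0, 0.0, -1.0]]
wrist_force: [-4.5, 1.3, 14.4]
grip_width: 0.0136
```

Run:
```python
from h import *
s=st();F=np.array(s['wrist_force']);print(F@d,F@lat,s['torque'])
print(np.degrees(Ro.from_matrix(Rgrip.T@np.array(s['orientation'])).as_rotvec()))
```

```text
t 11.97 [ 0.5379 -0.054   0.2502] F [-4.49  1.35 14.43] g 0.0136 q [ 0.55  0.27 -0.56  1.88  0.17  1.03 -0.35]
dock x,lat 0.0981 -0.0
0.07535387118719859 -4.684264378017987 [ 0.31266166  1.15162823 -0.02090612]
[ 4.55354507e-03 -2.64284242e-02  8.79587535e+01]
```

The knob has turned 88° with almost no resistance. I'll ease up 4 mm, open, and lift away.

Emit:
send_rows --series '[[[0,0,-0.002,0,0,0,0.005],[0,0,-0.004,0,0,0,0.005],[0,0,-0.004,0,0,0,0.005],[0,0,-0.004,0,0,0,0.04],[0,0,-0.004,0,0,0,0.04],[0,0,-0.004,0,0,0,0.04],[0,0,-0.004,0,0,0,0.04],[0,0,-0.01,0,0,0,0.04],[0,0,-0.03,0,0,0,0.04],[0,0,-0.06,0,0,0,0.04],[0,0,-0.1,0,0,0,0.04],[0.03,0,-0.13,0,0,0,0.04],[0.07,0,-0.13,0,0,0,0.04],[0.07,0,-0.13,0,0,0,0.04]]]'

```text
clock: 13.13
ee_pos: [0.5577, 0.0215, 0.3821]
orientation: [[0.26, 0.966, 0.007], [0.966, -0.26, 0.006], [0.008, 0.006, -1.0]]
wrist_force: [-1.3, 1.0, -0.1]
grip_width: 0.0399
```

Run:
```python
from h import *
s=st()
im=capture('scene');cv2.imwrite('pics/s9.png',cv2.resize(im[110:240,170:330],None,fx=4.5,fy=4.5))
print(red(im,(250,145,285,190)))
m=camera_model('wrist');cv2.imwrite('pics/w9.png',capture('wrist'))
for z in(.072,.0795,.087,.102):print(z,proj(m,B+[0,0,z]).round(1))
```

```text
t 13.13 [0.5577 0.0215 0.3821] F [-1.25  1.02 -0.08] g 0.0399 q [ 0.49  0.18 -0.64  1.7   0.11  1.29 -0.43]
dock x,lat 0.0202 -0.004
(np.float64(266.25), np.float64(165.0328947368421), np.int64(158), np.int64(173), np.int64(152))
0.072 [251.9 250.7]
0.0795 [251.9 254.4]
0.087 [251.9 258.3]
0.102 [251.9 266.6]
```

View pics/s9.png

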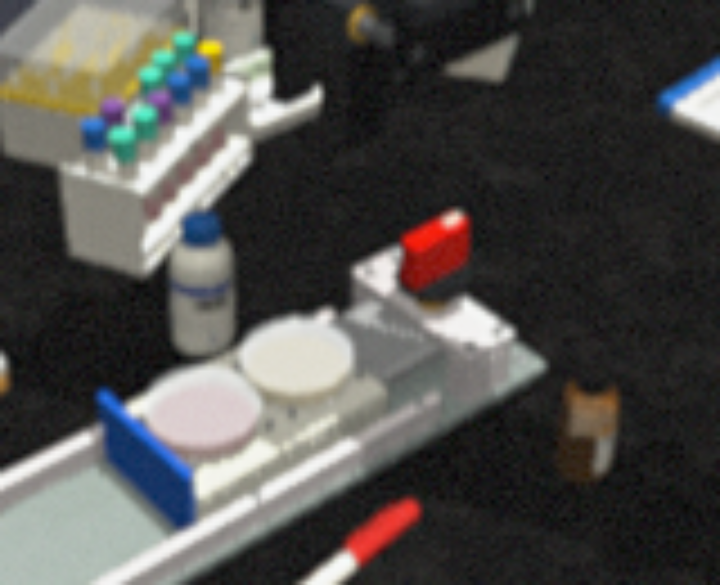

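View pics/w9.png

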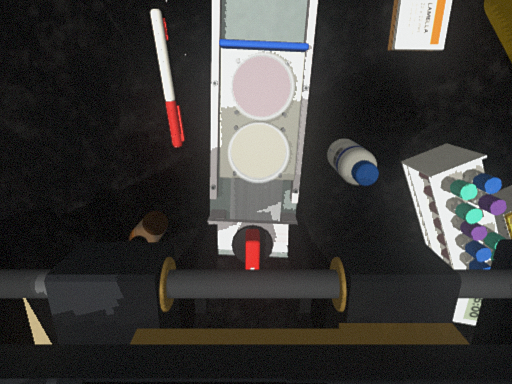

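The knob bar lies along the dock, about 7 mm lower than floating (row 165.0 against 162.8), and both bottles and the marker are in place. One last check of plate position and bar angle.

Run:
```python
from h import *
S=camera_model('scene');zs=lambda u,v:((u+.5)/4.5-.5+170,(v+.5)/4.5-.5+110)
a=onz(S,*zs(98,392),.058);b=onz(S,*zs(192,486),.058);print('plate x',((a+b)/2-O)@d,((a+b)/2-O)@lat,np.linalg.norm(a-b))
for z in(.094,.096,.102):
  p=onz(S,*zs(452,214),z);q=onz(S,*zs(404,246),z);e=p-q;print(z,np.linalg.norm(e),'angle to dock deg',np.degrees(np.arctan2(e@lat,e@d)),((p+q)/2-B)@d)
im=capture('scene');print(red(im,(250,145,285,190)),red(capture('top'),(280,170,320,210)))
i0=cv2.imread('pics/scene0.png')
for n,x in(('t0',i0),('now',im)):
  h=x.astype(int);k=(h[...,2]>150)&(h[...,1]<80);k[:215]=0;k[:,:210]=0;k[265:]=0;k[:,275:]=0
  v,u=np.nonzero(k);print(n,u.mean(),v.mean(),k.sum())
st()
```

```text
plate x -0.09765013747130763 -0.0009649465121772826 0.08637743544411847
0.094 0.040670974718336576 angle to dock deg 7.454046118441198 -0.0028959690027734893
0.096 0.04051795353448629 angle to dock deg 7.454046118441249 -0.004786073239488463
0.102 0.040058889982935234 angle to dock deg 7.454046118441031 -0.010456385949633558h.py:23: RuntimeWarning: Mean of empty slice.
  v,u=np.nonzero(m);return u.mean()+x0,v.mean()+y0,v.min()+y0,v.max()+y0,m.sum()
  ret = ret.dtype.type(ret / rcount)
Traceback (most recent call last):
  File "h.py", line 23, in red
    v,u=np.nonzero(m);return u.mean()+x0,v.mean()+y0,v.min()+y0,v.max()+y0,m.sum()
                                                     ~~~~~^^
ValueError: zero-size array to reduction operation minimum which has no identity
```

Run:
```python
from h import *
st();print(job_done())
```

```text
t 13.33 [0.5562 0.0124 0.378 ] F [-0.06  0.33 -1.05] g 0.04 q [ 0.49  0.19 -0.63  1.71  0.11  1.29 -0.43]
dock x,lat 0.0293 -0.0026
the job is handed in; nothing more can be done
None
```

I docked the carrier, pressed and turned the locking pin, and handed the job in at 13.3 s. No verdict is reported, so the result below rests on my own checks.

**What I did:** I pushed the carrier about 56 mm; the highest push force I read between moves was about 7 N. The pin rode up and dropped into the slot. I gripped the red bar, pressed until the upward force reached 15 N, turned it 88° clockwise with almost no resistance, let go and lifted clear.

**Last checks before handing in:**
- **Pin:** after release the knob sat about 7 mm below its floating height, so it is held under the tongue.
- **Knob:** it turned 88° by the tool's pose. The scene picture puts the bar about 7° from the dock line (roughly 83° turned), which still clears the 69° (1.2 rad) needed.
- **Carrier:** the push plate is at about -0.094 to -0.098 m, inside the -0.105 to -0.05 m range.
- **Bottles and marker:** they looked undisturbed in the pictures, judged by eye.

**Checks that failed or disagreed:**
- **Press depth:** the tool measured 11.5 mm of travel against the pin's nominal 13 mm. I put this down to arm give and measurement noise, and it is above the 9.5 mm needed.
- **Final script:** the top view of the knob failed because no red was found in it, probably because the arm hid it. The script stopped there, so the marker comparison never ran.

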